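# Pin the ball mount, then unlatch the hitch coupler and hold it up

### The arm

A 7-joint arm with a two-finger parallel gripper is mounted at the origin on the work surface. World frame = base frame: x ahead of the robot, y to its left, z up, the work surface at z = 0. Lengths are in m, angles in rad, forces in N, time in s.
With the tool pointing down it reaches from about 0.4 to 0.85 m from the base axis. Payload 10.4 kg.
Tool frame: the origin (TCP) lies at the very end of the fingers, on their centre line; the grasp point (between the pads) lies 19 mm behind it; y points along the fingers, z is the direction in which the jaws open and shut, and the axes are right-handed (so a half turn about y gives the same grasp; the last joint's range is limited). The gripper opens to 87 mm and grips with 3 to 60 N. Pads are 19 mm wide; open, the fingers measure 117 mm over their backs; the gripper's body (75 mm by 190 mm) begins 51 mm behind the grasp point.
Start: joints at [1.248, 0.332, -0.065, 1.46, 0.022, 1.35, -0.088], TCP at [0.185, -0.597, 0.223] pointing down, gripper open.
Joint ranges: [-2.6, 2.6], [-0.5, 2.12], [-1.47, 1.34], [0.16, 2.42], [-1.27, 4.41], [0.06, 2.06], [-2.6, 2.6]. Speed limits (rad/s): [2.22, 2.22, 2.79, 2.79, 3.14, 3.14, 3.14].

### API

Orientations are given as a unit quaternion [x, y, z, w].
In Python, from cell import sensors, imaging, ticket gives the robot as it stands.
- The arm moves only by the tool servo_tool, never from a script. Its argument "rows" is one flat list of numbers, 7 for each row, row after row: the closure, from -1 (fully open) to 1 (shut), so that 0 is half open, then the shift along the world's x, y, z in mm, then the turn, a rotation vector about the world's x, y, z in rad. A call has 1 to 12 rows; each row is the pose to reach, as a shift and turn from the pose commanded when the call began; what a row does not reach only later rows make up. A row lasts 1/12 s, in which the tool goes at most 41.7 mm and 7.16 degrees, less where a joint would pass 70% of its speed; a pose out of reach is approached as far as the arm can. A call with a gripper value outside its range is refused whole. The fingers move at their own pace and stop on an object; "grip_force" is the grip in N (left out, the last holds). Time passes only in rows, so rows that repeat a pose let the fingers close. It gives the time, the measured TCP pose, the force and the opening at its end, in the units of the state.
- sensors.state(): the state, without advancing time (a new reading comes with each control period).
- imaging.camera(name): name is "scene" or "top" or "wrist"; returns the picture (400x640x3 uint8, blue, green, red); there is no depth.
- imaging.calibration(name): a dict with "fx", "fy", "cx", "cy" (pixels), "k1" (the pictures are not rectified: a ray, as slopes to the right and down, at radius r is drawn at 1 + k1 r^2 times it, then the intrinsics apply), "extrinsics" (4x4, takes a point from camera to world coordinates). Camera axes: x right, y up, looking along -z (the intrinsics and any distortion apply to the point x, -y, -z); pixel columns grow to the right and rows downward; lengths in m; the calibration is good to about 2 mm. A picture is of the moment at which its call begins: read the wrist's pose just before it. calibration takes no time and is no camera call; for the wrist camera it gives the pose at the moment of the call.
- ticket.hand_in(): hands the job in, once; it reports no verdict.
The state is a dict: "time": time; "joint_positions": joint angles; "joint_velocities": joint speeds; "joint_efforts": joint torques, N m; "tcp_pos": TCP position; "tool_rot": TCP orientation; "ft_force": force on the tool from outside, world axes, zero at the start; "ft_torque": the same for the moment, N m; "gripper_width": opening from 0.0 (shut) to 1.0 (fully open).
Only numpy, scipy, OpenCV 4.12 (cv2) and the standard library are available. Lean on these libraries where they do the work, as an engineer would, in place of code of your own. Each camera call takes 0.05 s, during which the arm holds its last target. There are 200 camera calls.

### The job

Take the red-headed hitch pin out of the pin tray and drop it fully home in the hole on top of the blue receiver so that the ball mount is secured, and let go of it. Then pull the yellow latch post sideways, towards the robot, against its spring and, keeping hold of it, lift the tongue so that the coupler comes about 4 cm clear above the ball; finish while still holding it up there, steady. Leave the other two pins, the grease tin and the wrench alone.

Things in the scene. Friction and masses are not known exactly. Their poses are not given: they have to be found in the camera images.
- hitch: The hitch fixture, bolted down: a dark steel base plate 120 x 500 mm, 12 mm thick, with a 50 mm steel tow ball and the coupler on it. Origin on the bench surface right under the ball; z up. Along its +y lies the blue receiver block (62 mm in x, y from +80 to +170 mm, top 75 mm above the bench); along its -y runs the red tongue to its hinge. The latch is pulled towards its -x.
- pin_hole (a point): Centre of the mouth of the round hole in the top of the blue receiver, 75 mm above the bench, hole 21 mm in diameter, 55 mm deep, vertical, with a 1.5 mm chamfer. It lies at y = +125 mm in the hitch frame.
- ball_top (a point): Top of the 50 mm tow ball, 113 mm above the bench. Hidden in the coupler at the start.
- coupler_rim (a point): Centre of the open lower rim of the coupler, on the tongue. 35 mm below the ball's top at the start; it rises by about 280 mm times the sine of tongue. The coupler is a dark steel housing 72 mm wide, 95 mm long, its top 126 mm above the bench at the start.
- tongue_hinge (a point): Point on the tongue's horizontal hinge axis, which runs along the hitch's x axis, 100 mm above the bench, 280 mm from the ball along the hitch's -y.
- tongue (a joint): Angle of the tongue, rad: 0 = down on the ball, grows as the coupler end rises, stop at 0.5. Tongue and latch together weigh about 0.8 kg, and about 5 to 7 N at the latch post lifts them; the tongue falls back when let go. It cannot rise from 0 until the latch is pulled at least about 8 mm. The coupler is just clear of the ball at about 0.125 rad and 40 mm clear at about 0.27 rad.
- latch (a joint): Travel of the latch, m: 0 = locked (pawl under the ball), grows as it is pulled towards the hitch's -x, stop at 0.018. Its spring pushes back with 3 N at 0, 10 N at the stop, and closes it when let go. It rides on the tongue.
- latch_post (a point): Centre of the latch's pull post, 25 mm above the post's foot and 159 mm above the bench at the start. The post is a yellow upright round bar, 18 mm in diameter and 50 mm tall from its foot on the latch's steel plate (134 mm above the bench), with a cap 26 mm in diameter and 10 mm thick on top of that. It stands on top of the coupler, free all round. It starts 5 mm to -x and 15 mm to -y of the ball in the hitch frame.
- tray: Black pin tray fixed on the bench, 58 mm (x) by 154 mm (y) by 34 mm tall, walls and floor 4 mm, three cells in a row along its y axis, about 50 mm apart, one pin standing in each. Origin at the centre of its underside.
- pin_red: The hitch pin with the red head, standing upright; origin at the centre of its foot, z up along it. Steel shank 16 mm in diameter and 50 mm long with the lowest 4 mm stepped down to 13 mm, red head above it, round, 32 mm in diameter and 30 mm tall; 80 mm in all, 100 g or so. It stands on the tray's floor, 4 mm above the bench. When home, the head's underside rests on the receiver's top.
- pin_red_center (a point): Centre of the red pin, 40 mm above its foot; the middle of its head is 25 mm higher.
- pin_yellow_center (a point): Centre of a pin of the same size with a yellow head, in the same tray; leave alone.
- pin_blue_center (a point): Centre of a pin of the same size with a blue head, in the same tray; leave alone.
- grease_tin_center (a point): Centre of a grease tin, 68 mm in diameter and 60 mm tall, standing on the bench; leave alone.
- wrench: A steel wrench 180 mm long, lying on the bench along its own x; leave alone.
Mind the look-alikes: they are no part of the job. Of the things that look like the pin_red, take the one that is nearest to the robot's base at the start.

How it is judged:
On the way, in this order (a step that is already met when the one before it is completed fails the run):
1. the red pin is home in the receiver's hole and released (horizontal distance between pin_red_center and pin_hole below 0.007 m and z of pin_red_center in the frame of pin_hole below -0.005 m and angle between pin_red_center's own z axis and vertical below 0.12 rad and contact force between pin_red and the fingers below 0.1 N), for 0.2 s.
2. the latch is pulled back while the coupler is still down on the ball (value of joint latch above 0.008 m and value of joint tongue below 0.08 rad), for 0.05 s.
At the end, for the whole second after the job is handed in: Fingers hold the coupler rim at least 20 mm above the ball top, steady (under 0.1 rad/s), pressing on it with over 1 N; the red pin is home (within 7 mm of the hole axis, its centre 5 mm or more below the mouth, where fully home is 10 mm; tilt under 0.12 rad), untouched by the fingers (all of step 1 and z of coupler_rim in the frame of ball_top above 0.02 m and contact force between the fingers and hitch above 1 N and velocity of joint tongue between -0.1 and 0.1 rad/s); the arm keeps its last pose, push and grip.
It fails at once if the yellow pin is shifted by more than 30 mm (distance of pin_yellow_center from where it was at the start of the episode above 0.03 m).
It fails at once if the blue pin is shifted by more than 30 mm (distance of pin_blue_center from where it was at the start of the episode above 0.03 m).
It fails at once if the grease tin is shifted by more than 30 mm (distance of grease_tin_center from where it was at the start of the episode above 0.03 m).
It fails at once if the wrench is shifted by more than 30 mm (distance of wrench from where it was at the start of the episode above 0.03 m).
It also fails if it takes over 51 s, if anything falls off the work surface, if the arm or the gripper's body presses on something with over 40 N, if the wrist force passes 120 N, or if a joint passes its speed limit or range.

## Working session

There is one attempt and no reset: what is moved stays moved. The work goes in short steps, Python scripts to look and compute and a tool call to move; the robot and the scene stay as the last step left them, time stands still between calls to the robot, and variables do not carry over. Pictures are saved under pics/ and viewed, about 8 in all and at most 12, crops included, and the job is handed in when it is done.

Besides the shell and the picture viewer there is one more tool, called after ">>>" by a JSON object that holds its "op" and its "data", one argument or row to a line. servo_tool: Moves the arm, as the interface text tells. Its arguments: {"type":"object","properties":{"rows":{"type":"array"},"grip_force":{"type":"number"}},"required":["rows"]}

```bash
mkdir -p pics
cat > h.py <<'E'
import numpy as np, cv2
from cell import sensors, imaging, ticket
def ray(name,u,v,cal=None):
    c=cal or imaging.calibration(name)
    d=np.array([(u-c["cx"])/c["fx"],(v-c["cy"])/c["fy"]])
    s=d.copy()
    for _ in range(20): s=d/(1+c["k1"]*(s@s))
    E=np.array(c["extrinsics"]); return E[:3,3],E[:3,:3]@np.array([s[0],-s[1],-1.])
def atz(name,u,v,z,cal=None):
    o,d=ray(name,u,v,cal); return o+d*(z-o[2])/d[2]
def proj(name,p,cal=None):
    c=cal or imaging.calibration(name); E=np.array(c["extrinsics"])
    q=E[:3,:3].T@(np.array(p)-E[:3,3]); s=np.array([q[0],-q[1]])/-q[2]; s=s*(1+c["k1"]*(s@s))
    return s*[c["fx"],c["fy"]]+[c["cx"],c["cy"]]
E
python3 - <<'E'
from h import *
print(sensors.state())
for n in("top","scene"):
    cv2.imwrite(f"pics/{n}0.png",imaging.camera(n)); print(n,imaging.calibration(n))
E
```

```text
{'time': 0.0, 'joint_positions': array([ 1.24838348,  0.33287787, -0.06472232,  1.46097732,  0.02158934,
        1.34989432, -0.08849929]), 'joint_velocities': array([ 0.000409  ,  0.00023402,  0.00152359, -0.00128271, -0.00116979,
       -0.0008514 ,  0.00165423]), 'joint_efforts': array([ 2.90043454e-04, -6.23241305e+01,  2.49656121e-02, -3.89902210e+01,
       -6.13812916e-02,  3.97964590e-02,  1.47032074e-04]), 'tcp_pos': array([ 0.18447876, -0.59673089,  0.22173307]), 'tool_rot': array([-0.10571273,  0.69968221, -0.6986663 ,  0.1055226 ]), 'ft_force': array([-0.03993722, -0.45554073, -0.60694889]), 'ft_torque': array([-0.02357039,  0.0476772 , -0.01542251]), 'gripper_width': 0.9989313299950472}
top {'fx': 502.97423627894017, 'fy': 502.97423627894017, 'cx': 324.9490546672241, 'cy': 200.28597759215248, 'k1': 0.044469672519024554, 'extrinsics': array([[ 0.04758827,  0.97753465, -0.20533232,  0.29650343],
       [-0.99886332,  0.0471326 , -0.00711251, -0.00324395],
       [ 0.00272512,  0.2054374 ,  0.97866646,  1.61248509],
       [ 0.        ,  0.        ,  0.        ,  1.        ]])}
scene {'fx': 437.25760908285446, 'fy': 437.25760908285446, 'cx': 317.18790014890266, 'cy': 195.40474542722183, 'k1': 0.0027200347705615326, 'extrinsics': array([[-0.31916241, -0.64506124,  0.69428478,  1.3797541 ],
       [ 0.94746483, -0.23350792,  0.21859655,  0.24890741],
       [ 0.02111283,  0.72757821,  0.68569979,  0.86877055],
       [ 0.        ,  0.        ,  0.        ,  1.        ]])}
```

View pics/top0.png

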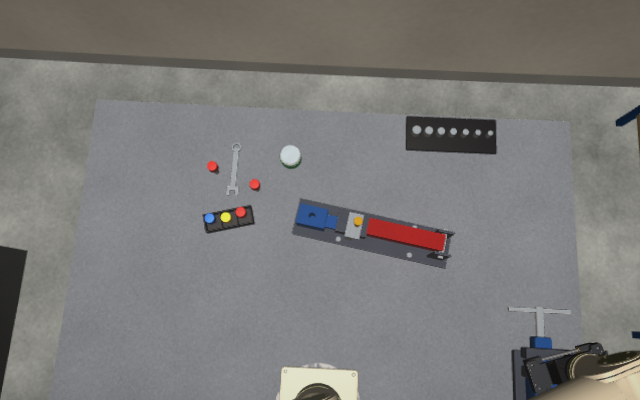

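View pics/scene0.png

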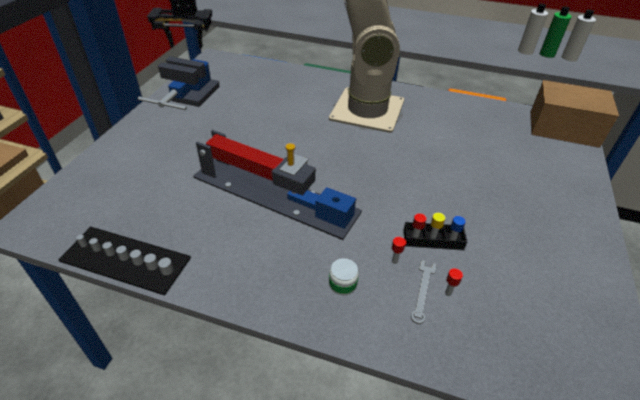

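The top view shows the tray at about (229,218) with its red pin at (241,212), and loose red look-alikes at (212,166) and (255,184). The hitch runs from (297,220) to (450,250), with the post at (358,222). The scene view agrees. Next I'll enlarge both.

Run:
```python
import cv2
a=cv2.imread("pics/top0.png")[185:275,195:460]; cv2.imwrite("pics/t1.png",cv2.resize(a,None,fx=3,fy=3,interpolation=cv2.INTER_CUBIC))
b=cv2.imread("pics/scene0.png")[120:260,190:480]; b=cv2.resize(b,(797,385),interpolation=cv2.INTER_CUBIC)
c=cv2.resize(a,(797,271),interpolation=cv2.INTER_CUBIC)[:215]
import numpy as np
cv2.imwrite("pics/both.png",np.vstack([c,b]))
```

```text
(no output)
```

View pics/both.png

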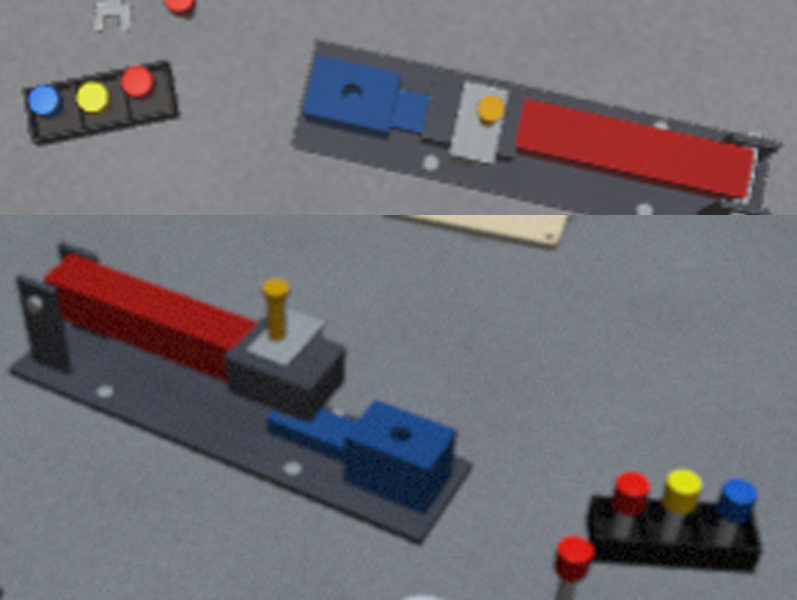

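Run:
```python
from h import *
T=lambda x,y:(195+x/3.0075-.33,185+y/3.011-.33)
S=lambda x,y:(190+x/2.748-.33,120+(y-215)/2.75-.33)
r=lambda p:np.round(p,4)
for n,t,s,z in(("red",(138,81),(632,481),.084),("yel",(92,97),(683,479),.084),("blue",(43,100),(738,487),.084),("hole",(352,93),(401,434),.075),("cap",(491,109),(276,287),.194)):
    print(n,r(atz("top",*T(*t),z)),r(atz("scene",*S(*s),z)))
for n,t in(("c1",(319,55)),("c2",(401,73)),("c3",(387,133)),("c4",(303,114))): print(n,r(atz("top",*T(*t),.075)))
for n,t in(("p1",(317,42)),("p4",(292,148))): print(n,r(atz("top",*T(*t),.012)))
for n,t in(("t1",(167,62)),("t2",(178,115)),("t3",(36,143)),("t4",(25,90))): print(n,r(atz("top",*T(*t),.034)))
```

```text
red [0.5691 0.2662 0.084 ] [0.5704 0.2649 0.084 ]
yel [0.5503 0.3117 0.084 ] [0.5519 0.3087 0.084 ]
blue [0.5448 0.3613 0.084 ] [0.5451 0.3575 0.084 ]
hole [0.5687 0.0467 0.075 ] [0.5737 0.0461 0.075 ]
cap [ 0.5386 -0.0899  0.194 ] [ 0.5453 -0.0901  0.194 ]
c1 [0.607 0.083 0.075]
c2 [ 0.5921 -0.0029  0.075 ]
c3 [0.5289 0.0086 0.075 ]
c4 [0.5444 0.0958 0.075 ]
p1 [0.6339 0.0895 0.012 ]
p4 [0.5175 0.1094 0.012 ]
t1 [0.6    0.2461 0.034 ]
t2 [0.5437 0.23   0.034 ]
t3 [0.5071 0.3761 0.034 ]
t4 [0.5627 0.3931 0.034 ]
```

Run:
```python
from h import *
from scipy.spatial.transform import Rotation as R
s=sensors.state(); M=R.from_quat(s["tool_rot"]).as_matrix(); print(M.round(3))
az=np.degrees(np.arctan2(M[1,2],M[0,2])); print("jaw azimuth",az)
for n,t in(("tray",14.2),("hitch",-10)): print(n,[np.radians((t-az)%360-180),np.radians((t-az+180)%360-180)])
print(imaging.calibration("wrist")["extrinsics"].round(3), atz("top",254.5,184,.08))
```

```text
[[-0.955 -0.     0.295]
 [-0.295  0.001 -0.955]
 [ 0.    -1.    -0.001]]
jaw azimuth -72.82345671422867
tray [np.float64(-1.6227468074597367), np.float64(1.518845846130057)]
hitch [np.float64(-2.0451164864423648), np.float64(1.0964761671474283)]
[[ 0.296  0.92   0.255  0.255]
 [-0.955  0.286  0.078 -0.576]
 [-0.001 -0.267  0.964  0.384]
 [ 0.     0.     0.     1.   ]] [0.65944495 0.23065456 0.08      ]
```

>>> {"op": "servo_tool", "data": {
  "rows": [-0.4, 193, 431, 20, 0, 0, 0.76, -0.4, 193, 431, 20, 0, 0, 0.76, -0.4, 193, 431, 20, 0, 0, 0.76, -0.4, 193, 431, 20, 0, 0, 0.76, -0.4, 193, 431, 20, 0, 0, 0.76, -0.4, 193, 431, 20, 0, 0, 0.76, -0.4, 193, 431, 20, 0, 0, 0.76, -0.4, 193, 431, 20, 0, 0, 0.76, -0.4, 193, 431, 20, 0, 0, 0.76, -0.4, 193, 431, 20, 0, 0, 0.76, -0.4, 193, 431, 20, 0, 0, 0.76, -0.4, 193, 431, 20, 0, 0, 0.76]
}}

```text
time: 1.1
tcp_pos: [0.3795, -0.1607, 0.243]
tool_rot: [0.359, -0.609, 0.609, -0.36]
ft_force: [0.1, 0.1, 1.1]
gripper_width: 0.699
```

>>> {"op": "servo_tool", "data": {
  "rows": [-0.4, 192, 431, -20, 0, 0, 0.76, -0.4, 192, 431, -20, 0, 0, 0.76, -0.4, 192, 431, -20, 0, 0, 0.76, -0.4, 192, 431, -20, 0, 0, 0.76, -0.4, 192, 431, -20, 0, 0, 0.76, -0.4, 192, 431, -20, 0, 0, 0.76, -0.4, 192, 431, -20, 0, 0, 0.76, -0.4, 192, 431, -20, 0, 0, 0.76, -0.4, 192, 431, -20, 0, 0, 0.76, -0.4, 192, 431, -20, 0, 0, 0.76, -0.4, 192, 431, -20, 0, 0, 0.76, -0.4, 192, 431, -20, 0, 0, 0.76]
}}

```text
time: 2.1
tcp_pos: [0.5691, 0.2705, 0.2209]
tool_rot: [-0.559, 0.434, -0.432, 0.559]
ft_force: [-0.7, 0.5, -0.6]
gripper_width: 0.699
```

Run:
```python
from h import *
import json
c=imaging.calibration("wrist"); c={k:(v.tolist() if hasattr(v,'tolist') else v) for k,v in c.items()}
json.dump(c,open("w1.json","w"))
cv2.imwrite("pics/w1.png",imaging.camera("wrist")); s=sensors.state(); print(s["time"],s["tcp_pos"],s["tool_rot"],s["gripper_width"],s["joint_positions"].round(2))
print(proj("wrist",[.5697,.2655,.084],c),proj("wrist",[.551,.31,.084],c))
```

```text
2.15 [0.56888053 0.27098353 0.22081628] [-0.55928166  0.4338801  -0.43093093  0.55968797] 0.7054534765728743 [ 0.13  0.49 -0.89  1.41  0.37  1.42 -0.51]
[317.66756784 197.70513864] [309.52738667 143.3665322 ]
```

View pics/w1.png

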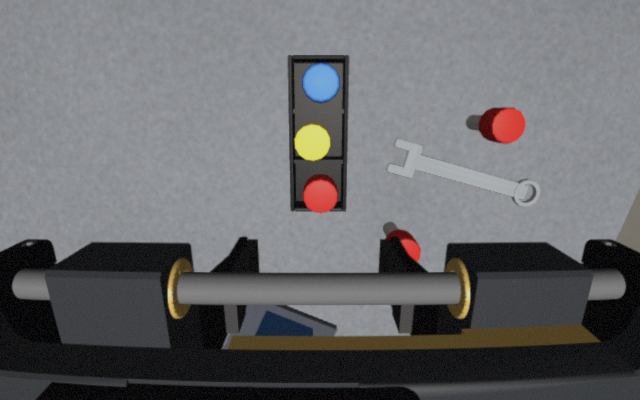

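The wrist view shows the tray's red head at (320.5,194), yellow at (312,142) and blue at (321,83). A loose red pin stands at (402,245), well clear of the right finger.

Run:
```python
from h import *
import json
c=json.load(open("w1.json"))
im=cv2.imread("pics/w1.png"); hsv=cv2.cvtColor(im,cv2.COLOR_BGR2HSV)
m=(((hsv[...,0]<8)|(hsv[...,0]>172))&(hsv[...,1]>150)&(hsv[...,2]>90)).astype(np.uint8)
n,l,st,ce=cv2.connectedComponentsWithStats(m)
for i in range(1,n):
    if st[i,4]>100: print(st[i],ce[i],atz("wrist",*ce[i],.084,c).round(4))
s=sensors.state();print(s["tcp_pos"])
```

```text
[491 108  34  35 950] [507.33894737 124.89052632] [0.7111 0.3692 0.084 ]
[303 178  35  35 921] [319.96525516 195.56568947] [0.5712 0.2679 0.084 ]
[400 237  20  25 296] [410.80405405 247.77364865] [0.6653 0.2409 0.084 ]
[0.56888053 0.27098353 0.22081628]
```

>>> {"op": "servo_tool", "data": {
  "rows": [-0.4, 1, 1, -40, 0, 0, 0, -0.4, 1, 1, -80, 0, 0, 0, -0.4, 1, 1, -110, 0, 0, 0, -0.4, 1, 1, -110, 0, 0, 0, -0.4, 1, 1, -110, 0, 0, 0, -0.4, 1, 1, -110, 0, 0, 0]
}}

```text
time: 2.65
tcp_pos: [0.5714, 0.2664, 0.1147]
tool_rot: [-0.557, 0.434, -0.434, 0.559]
ft_force: [0.2, 0.0, 0.6]
gripper_width: 0.698
```

Run:
```python
from h import *
c=imaging.calibration("wrist")
im=imaging.camera("wrist"); cv2.imwrite("pics/w2.png",im); hsv=cv2.cvtColor(im,cv2.COLOR_BGR2HSV)
m=(((hsv[...,0]<8)|(hsv[...,0]>172))&(hsv[...,1]>150)&(hsv[...,2]>90)).astype(np.uint8)
n,l,st,ce=cv2.connectedComponentsWithStats(m)
for i in range(1,n):
    if st[i,4]>100: print(st[i],ce[i],atz("wrist",*ce[i],.084,c).round(4))
s=sensors.state();print(s["time"],s["tcp_pos"],s["ft_force"])
```

```text
[ 573  100   48   52 1972] [596.31997972 125.25709939] [0.7097 0.3688 0.084 ]
[ 293  205   52   51 2050] [318.33804878 230.54146341] [0.5711 0.2687 0.084 ]
2.7 [0.57170128 0.2666097  0.11523121] [-0.04195566  0.35256161 -0.19610761]
```

View pics/w2.png

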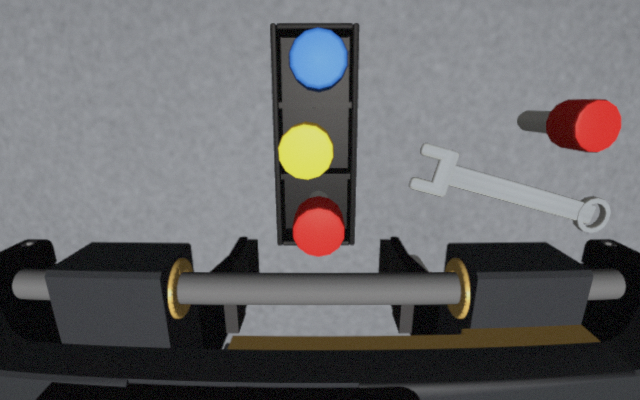

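The pin's head, at (318,230), is centred between the fingers. I'll descend and grip.

>>> {"op": "servo_tool", "data": {
  "rows": [-0.4, 0, 0, -25, 0, 0, 0, -0.4, 0, 0, -50, 0, 0, 0, -0.4, 0, 0, -52, 0, 0, 0, -0.4, 0, 0, -52, 0, 0, 0, 0.6, 0, 0, -52, 0, 0, 0, 1, 0, 0, -52, 0, 0, 0, 1, 0, 0, -52, 0, 0, 0, 1, 0, 0, -52, 0, 0, 0, 1, 0, 0, -52, 0, 0, 0, 1, 0, 0, -52, 0, 0, 0, 1, 0, 0, -52, 0, 0, 0, 1, 0, 0, -52, 0, 0, 0],
  "grip_force": 30
}}

```text
time: 3.7
tcp_pos: [0.5709, 0.266, 0.061]
tool_rot: [-0.558, 0.434, -0.434, 0.558]
ft_force: [-0.3, 0.2, 3.9]
gripper_width: 0.359
```

>>> {"op": "servo_tool", "data": {
  "rows": [1, 0, 0, 40, 0, 0, 0, 1, 0, 0, 80, 0, 0, 0, 1, 0, 0, 120, 0, 0, 0, 1, 0, 0, 120, 0, 0, 0]
}}

```text
time: 4.03
tcp_pos: [0.5729, 0.2682, 0.1887]
tool_rot: [-0.555, 0.432, -0.436, 0.562]
ft_force: [1.2, 0.9, -0.4]
gripper_width: 0.363
```

>>> {"op": "servo_tool", "data": {
  "rows": [1, 0, -30, 0, 0, 0, -0.07, 1, 0, -65, 0, 0, 0, -0.14, 1, 0, -100, 0, 0, 0, -0.21, 1, 0, -135, 0, 0, 0, -0.28, 1, 0, -170, 0, 0, 0, -0.35, 1, 0, -205, -10, 0, 0, -0.42, 1, -1, -220, -30, 0, 0, -0.42, 1, -1, -220, -30, 0, 0, -0.42, 1, -1, -220, -30, 0, 0, -0.42, 1, -1, -220, -30, 0, 0, -0.42]
}}

```text
time: 4.87
tcp_pos: [0.5695, 0.0473, 0.1508]
tool_rot: [-0.456, 0.541, -0.54, 0.456]
ft_force: [-0.1, 1.3, 0.3]
gripper_width: 0.363
```

Run:
```python
from h import *
s=sensors.state();print(s["time"],s["tcp_pos"],s["tool_rot"],s["gripper_width"],s["joint_positions"].round(2))
a=imaging.camera("scene"); cv2.imwrite("pics/s2.png",a)
b=imaging.camera("wrist"); cv2.imwrite("pics/w3.png",b)
a=cv2.resize(a[90:250,270:410],None,fx=3.5,fy=3.5,interpolation=cv2.INTER_CUBIC)
b=b[200:400,170:475]
o=np.zeros((560,800,3),np.uint8); o[:560,:490]=a; o[:200,492:797]=b
cv2.imwrite("pics/o1.png",o)
```

```text
4.8667 [0.56952705 0.04726311 0.15084157] [-0.45568697  0.54071049 -0.54027963  0.45615729] 0.3625973418547894 [ 0.48  0.37 -0.78  1.67  0.27  1.22 -0.53]
```

View pics/o1.png

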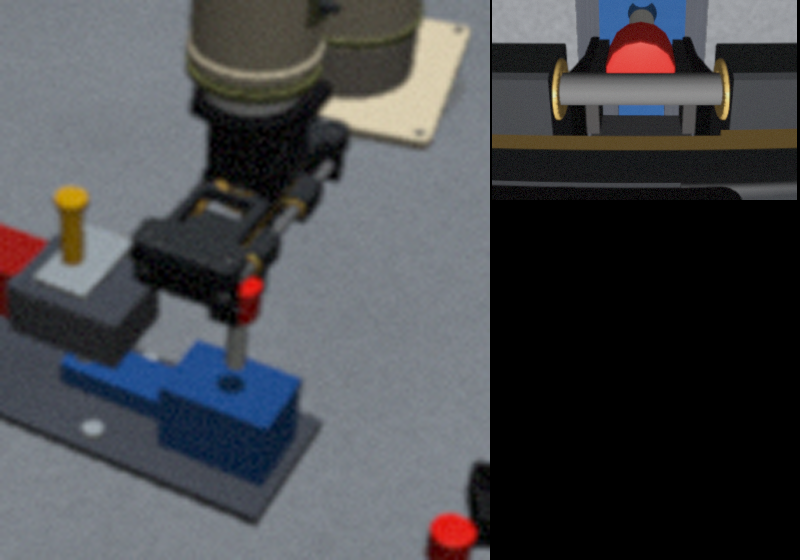

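The scene crop shows the pin hanging above the hole, with its head at (250,300), foot at (236,368) and the hole at (231,384). It looks slightly tilted, so I'll check the projections.

Run:
```python
from h import *
t=np.array([.5695,.0473,.1508])
for dz in(.022,-.008,-.058): print(dz,proj("scene",t+[0,0,dz]))
print("hole",proj("scene",[.570,.0465,.075]), proj("scene",[.570,.0465,.124]))
import json
cs=imaging.calibration("wrist")
for dz in(.022,-.008,-.058): print("w",proj("wrist",t+[0,0,dz],cs)-[170,200]+[492,0])
print("whole",proj("wrist",[.570,.0465,.075],cs)-[170,200]+[492,0])
E=np.array(cs["extrinsics"]);print(E.round(3))
# post tops
print(proj("scene",[.542,-.09,.194]),proj("scene",[.542,-.09,.134]))
# enlarge wrist crop
b=cv2.imread("pics/w3.png")[190:330,250:390]; a=cv2.imread("pics/s2.png")[150:230,300:380]
cv2.imwrite("pics/o2.png",np.hstack([cv2.resize(b,(400,400),interpolation=2),cv2.resize(a,(400,400),interpolation=2)]))
```

```text
0.022 [338.52689179 169.83989143]
-0.008 [337.87853585 178.95812917]
-0.058 [336.85011075 193.4228578 ]
hole [336.15304145 198.41628174] [337.12841167 184.55247429]
w [638.54192499  76.52856693]
w [638.78448168  50.04870629]
w [639.05702101  20.43656569]
whole [640.00546275  13.58824286]
[[ 0.986  0.161  0.043  0.582]
 [-0.167  0.95   0.262  0.119]
 [ 0.001 -0.266  0.964  0.314]
 [ 0.     0.     0.     1.   ]]
[290.61315241 145.12785107] [291.07890394 163.37494197]
```

View pics/o2.png

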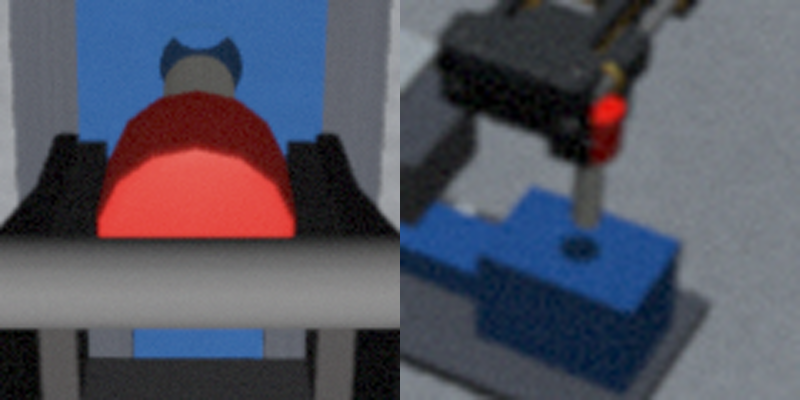

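The pin is vertical. In the wrist crop the shank and hole line up sideways at column 201. The hole is about 1–2 mm further towards -y. I'll make a small correction and lower it.

>>> {"op": "servo_tool", "data": {
  "rows": [1, 1, -1.5, 0, 0, 0, 0, 1, 1, -1.5, -10, 0, 0, 0, 1, 1, -1.5, -17, 0, 0, 0, 1, 1, -1.5, -24, 0, 0, 0, 1, 1, -1.5, -30, 0, 0, 0, 1, 1, -1.5, -30, 0, 0, 0]
}}

```text
time: 5.47
tcp_pos: [0.5697, 0.0443, 0.1188]
tool_rot: [-0.456, 0.541, -0.54, 0.455]
ft_force: [0.3, -0.6, -0.8]
gripper_width: 0.363
```

>>> {"op": "servo_tool", "data": {
  "rows": [1, 0, 0, -8, 0, 0, 0, 1, 0, 0, -16, 0, 0, 0, 1, 0, 0, -24, 0, 0, 0, 1, 0, 0, -30, 0, 0, 0, 1, 0, 0, -33, 0, 0, 0, 1, 0, 0, -33, 0, 0, 0, 1, 0, 0, -33, 0, 0, 0]
}}

```text
time: 6.05
tcp_pos: [0.5706, 0.0445, 0.0875]
tool_rot: [-0.455, 0.541, -0.541, 0.456]
ft_force: [0.5, 0.8, -1.0]
gripper_width: 0.364
```

>>> {"op": "servo_tool", "data": {
  "rows": [-0.4, 0, 0, 0, 0, 0, 0, -0.4, 0, 0, 0, 0, 0, 0, -0.4, 0, 0, 0, 0, 0, 0, -0.4, 0, 0, 0, 0, 0, 0, -0.4, 0, 0, 40, 0, 0, 0, -0.4, 0, 0, 80, 0, 0, 0, -0.4, 0, 0, 120, 0, 0, 0, -0.4, 0, 0, 150, 0, 0, 0, -0.4, 0, 0, 150, 0, 0, 0, -0.4, 0, 0, 150, 0, 0, 0]
}}

```text
time: 6.88
tcp_pos: [0.5715, 0.0446, 0.2396]
tool_rot: [0.454, -0.54, 0.542, -0.456]
ft_force: [0.2, 0.0, -0.7]
gripper_width: 0.696
```

Run:
```python
from h import *
s=sensors.state();print(s["time"],s["tcp_pos"],s["gripper_width"])
a=imaging.camera("scene"); t=imaging.camera("top"); w=imaging.camera("wrist"); cv2.imwrite("pics/w4.png",w);cv2.imwrite("pics/s4.png",a);cv2.imwrite("pics/t4.png",t)
a=cv2.resize(a[125:225,260:370],(440,400),interpolation=2)
t=cv2.resize(t[190:250,290:390],(350,210),interpolation=2)
w=w[200:390,150:500]
o=np.zeros((400,790,3),np.uint8); o[:,:440]=a; o[:210,440:]=t; o[210:,440:]=w
cv2.imwrite("pics/o3.png",o)
print(proj("scene",[.5703,.0445,.105]))
```

```text
6.8833 [0.57152427 0.04457311 0.23959346] 0.6959751033188823
[335.9693041  189.92139197]
```

View pics/o3.png

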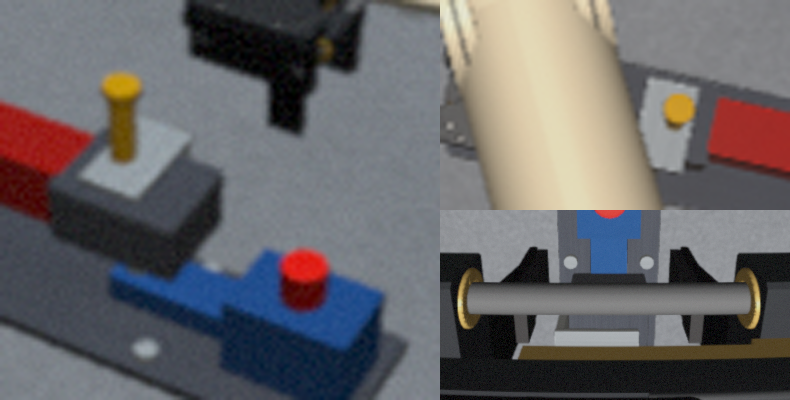

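The pin's head sits on the receiver top at crop (304,263), projected within 1 px of home. Next is the latch post.

>>> {"op": "servo_tool", "data": {
  "rows": [-0.4, -9, -39, 0, 0, 0, 0, -0.4, -18, -78, 0, 0, 0, 0, -0.4, -27, -117, 0, 0, 0, 0, -0.4, -30, -136, 0, 0, 0, 0, -0.4, -30, -136, 0, 0, 0, 0, -0.4, -30, -136, -30, 0, 0, 0, -0.4, -30, -136, -60, 0, 0, 0, -0.4, -30, -136, -80, 0, 0, 0, -0.4, -30, -136, -90, 0, 0, 0, -0.4, -30, -136, -97, 0, 0, 0, -0.4, -30, -136, -97, 0, 0, 0]
}}

```text
time: 7.95
tcp_pos: [0.5401, -0.0911, 0.1394]
tool_rot: [-0.456, 0.541, -0.54, 0.455]
ft_force: [-0.1, 1.2, -0.5]
gripper_width: 0.698
```

Run:
```python
from h import *
s=sensors.state();print(s["time"],s["tcp_pos"],s["gripper_width"],s["joint_positions"].round(2))
a=imaging.camera("scene"); w=imaging.camera("wrist"); 
a=cv2.resize(a[105:205,250:350],(400,400),interpolation=2)
w=cv2.resize(w[200:400,150:500],(399,228))
o=np.zeros((400,799,3),np.uint8); o[:,:400]=a; o[:228,400:]=w
cv2.imwrite("pics/o4.png",o)
```

```text
7.95 [ 0.54005776 -0.09106712  0.13937778] 0.6982264897478085 [ 0.7   0.31 -0.72  1.74  0.22  1.18 -0.25]
```

View pics/o4.png

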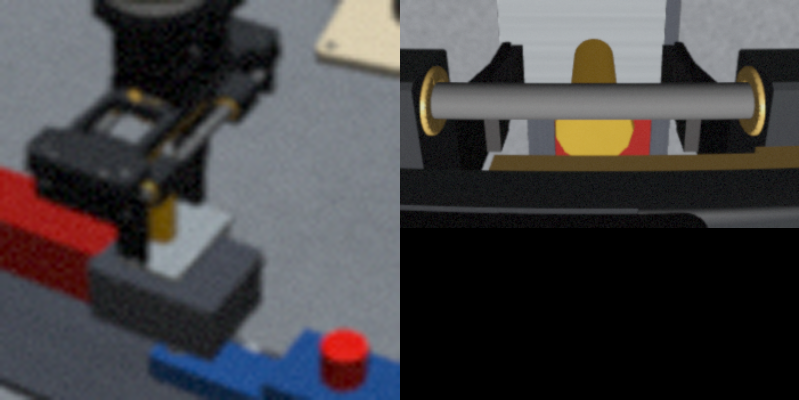

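The post, at wrist crop (593,60), stands between the fingers. The pin is still home. I'll close on the post firmly.

>>> {"op": "servo_tool", "data": {
  "rows": [1, 0, 0, 0, 0, 0, 0, 1, 0, 0, 0, 0, 0, 0, 1, 0, 0, 0, 0, 0, 0, 1, 0, 0, 0, 0, 0, 0, 1, 0, 0, 0, 0, 0, 0, 1, 0, 0, 0, 0, 0, 0, 1, 0, 0, 0, 0, 0, 0, 1, 0, 0, 0, 0, 0, 0],
  "grip_force": 45
}}

```text
time: 8.72
tcp_pos: [0.5411, -0.0918, 0.1407]
tool_rot: [0.455, -0.541, 0.541, -0.456]
ft_force: [2.7, -0.1, -2.0]
gripper_width: 0.269
```

>>> {"op": "servo_tool", "data": {
  "rows": [1, 0, 0, 0, 0, 0, 0, 1, 0, 0, 0, 0, 0, 0, 1, 0, 0, 0, 0, 0, 0, 1, 0, 0, 0, 0, 0, 0]
}}

```text
time: 9.05
tcp_pos: [0.5408, -0.0917, 0.1407]
tool_rot: [0.455, -0.541, 0.541, -0.456]
ft_force: [3.0, -1.0, -0.3]
gripper_width: 0.274
```

Run:
```python
from h import *
w=imaging.camera("wrist"); a=imaging.camera("scene")
a=cv2.resize(a[105:205,250:350],(400,400),interpolation=2)
o=np.zeros((400,799,3),np.uint8); o[:,:400]=a; o[:228,400:]=cv2.resize(w[200:400,150:500],(399,228)); cv2.imwrite("pics/o5.png",o)
```

```text
(no output)
```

View pics/o5.png

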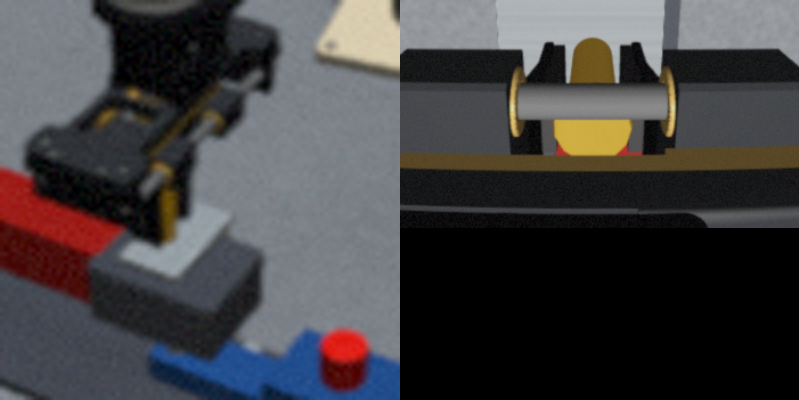

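The gap of 23.8 mm shows the fingers are bearing on the 26 mm cap with their upper part, while the pads stay off the post. I'll open, rise about 28 mm and grip the cap squarely with the pads.

>>> {"op": "servo_tool", "data": {
  "rows": [-0.2, 0, 0, 0, 0, 0, 0, -0.2, 0, 0, 0, 0, 0, 0, -0.2, 0, 0, 0, 0, 0, 0, -0.2, 0, 0, 15, 0, 0, 0, -0.2, 0, 0, 27, 0, 0, 0, -0.2, 0, 0, 27, 0, 0, 0, 1, 0, 0, 27, 0, 0, 0, 1, 0, 0, 27, 0, 0, 0, 1, 0, 0, 27, 0, 0, 0, 1, 0, 0, 27, 0, 0, 0, 1, 0, 0, 27, 0, 0, 0, 1, 0, 0, 27, 0, 0, 0],
  "grip_force": 50
}}

```text
time: 10.15
tcp_pos: [0.5408, -0.0917, 0.1672]
tool_rot: [0.455, -0.541, 0.541, -0.456]
ft_force: [3.2, -0.5, -3.4]
gripper_width: 0.266
```

>>> {"op": "servo_tool", "data": {
  "rows": [1, 0, 0, 0, 0, 0, 0, 1, 0, 0, 0, 0, 0, 0]
}}

```text
time: 10.32
tcp_pos: [0.5407, -0.0917, 0.1673]
tool_rot: [-0.455, 0.541, -0.541, 0.456]
ft_force: [2.7, -0.5, -5.0]
gripper_width: 0.264
```

>>> {"op": "servo_tool", "data": {
  "rows": [1, -4, 0.7, 0, 0, 0, 0, 1, -8, 1.4, 0, 0, 0, 0, 1, -12, 2.1, 0, 0, 0, 0, 1, -15, 2.6, 0, 0, 0, 0, 1, -15, 2.6, 0, 0, 0, 0, 1, -15, 2.6, 0, 0, 0, 0, 1, -15, 2.6, 0, 0, 0, 0]
}}

```text
time: 10.9
tcp_pos: [0.5266, -0.0894, 0.1682]
tool_rot: [0.455, -0.54, 0.542, -0.456]
ft_force: [7.7, -2.3, -4.1]
gripper_width: 0.269
```

Run:
```python
from h import *
# tool shifts for TCP at local (y,z) rel. hinge, rotate about hitch x
y,z=265,68; c,s=np.cos(np.radians(10)),np.sin(np.radians(10))
for th in(.04,.08,.12,.16,.2,.24,.275):
    dy=y*np.cos(th)-z*np.sin(th)-y; dz=y*np.sin(th)+z*np.cos(th)-z
    print(th,np.round([s*dy,c*dy,dz],1),np.round([th*c,-th*s],3))
```

```text
0.04 [-0.5 -2.9 10.5] [ 0.039 -0.007]
0.08 [-1.1 -6.2 21. ] [ 0.079 -0.014]
0.12 [-1.7 -9.9 31.2] [ 0.118 -0.021]
0.16 [ -2.5 -14.   41.4] [ 0.158 -0.028]
0.2 [ -3.3 -18.5  51.3] [ 0.197 -0.035]
0.24 [ -4.1 -23.4  61. ] [ 0.236 -0.042]
0.275 [ -4.9 -28.   69.4] [ 0.271 -0.048]
```

The force of 7.9 N matches roughly 13 mm of latch travel. I'll lift along the hinge arc.

>>> {"op": "servo_tool", "data": {
  "rows": [1, -0.5, -2.9, 10.5, 0.039, -0.007, 0, 1, -1.1, -6.2, 21, 0.079, -0.014, 0, 1, -1.7, -9.9, 31.2, 0.118, -0.021, 0, 1, -2.5, -14, 41.4, 0.158, -0.028, 0, 1, -3.3, -18.5, 51.3, 0.197, -0.035, 0, 1, -4.1, -23.4, 61, 0.236, -0.042, 0, 1, -4.9, -28, 69.4, 0.271, -0.048, 0, 1, -4.9, -28, 69.4, 0.271, -0.048, 0, 1, -4.9, -28, 69.4, 0.271, -0.048, 0, 1, -4.9, -28, 69.4, 0.271, -0.048, 0]
}}

```text
time: 11.73
tcp_pos: [0.5216, -0.1176, 0.2374]
tool_rot: [-0.376, 0.597, -0.475, 0.526]
ft_force: [8.0, -2.0, -5.5]
gripper_width: 0.264
```

>>> {"op": "servo_tool", "data": {
  "rows": [1, 0, 0, 0, 0, 0, 0, 1, 0, 0, 0, 0, 0, 0, 1, 0, 0, 0, 0, 0, 0, 1, 0, 0, 0, 0, 0, 0, 1, 0, 0, 0, 0, 0, 0, 1, 0, 0, 0, 0, 0, 0]
}}

```text
time: 12.23
tcp_pos: [0.5215, -0.1174, 0.2372]
tool_rot: [-0.376, 0.597, -0.475, 0.526]
ft_force: [8.3, -2.5, -4.8]
gripper_width: 0.272
```

Run:
```python
from h import *
s=sensors.state();print(s["time"],s["tcp_pos"],s["ft_force"],s["gripper_width"],abs(s["joint_velocities"]).max())
a=imaging.camera("scene")[95:235,190:390]; cv2.imwrite("pics/o6.png",cv2.resize(a,(800,560),interpolation=2))
```

```text
12.2333 [ 0.52147679 -0.11744579  0.23724523] [ 8.2918683  -2.54034564 -4.82392026] 0.27208996273643543 0.0020490338750563373
```

View pics/o6.png

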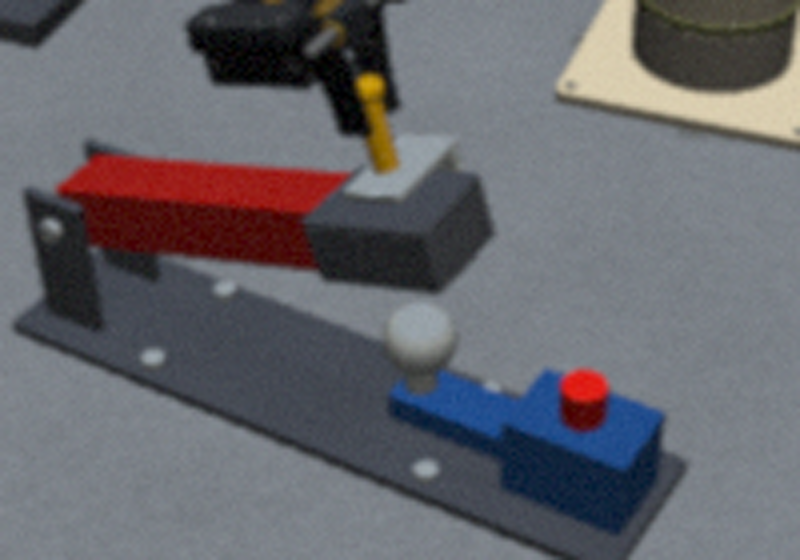

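The coupler, at (400,240), is held well clear of the ball at (420,340). The pin, at (583,398), is seated and the forces are steady, so I'll hand in.

```bash
python3 -c "
from h import *
print(ticket.hand_in())"
```

```text
the job is handed in; nothing more can be done
None
```

I put the red pin from the tray into the receiver hole and released it. Then I pulled the latch post about 14 mm towards the robot, lifted the tongue by about 0.27 rad, and handed in at about 12.3 s while still holding it. No verdict was reported.

**Last checks**
- **Pin:** its head rests on the receiver top in the last picture. Right after I released it, its image position was within 1 px of where a fully home pin would be.
- **Coupler:** it is visibly clear above the ball. I worked out about 4 cm from how far the tool moved; I did not measure the gap in the picture.
- **Hold:** the arm was steady (joint speeds about 0.002 rad/s), with about 8.7 N sideways and 4.8 N downward load on the tool.

**What disagreed**
- **Grip on the post:** my first grip could not close on the 18 mm post, because the fingers bore on its 26 mm cap. I opened, rose 27 mm and gripped the cap with the pads instead.
- **Opening:** the gripper then read about 23 mm rather than 26 mm, but the grip did not slip through the pull and lift.
- **Hole position:** the top and scene cameras differed by about 5 mm in x. I settled it with a closer look, and the pin went in without noticeable force.

I did not touch the other two pins, the tin or the wrench. I did not check their positions again at the end.

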